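# Set a culture dish between gauge and bottle and hold the loupe over it in focus

## Robot

A 7-joint arm with a two-finger parallel gripper is mounted at the origin on a cart in front of the work surface, level with it; the furniture and walls round the work are solid. World frame = base frame: x ahead of the robot, y to its left, z up, the work surface at z = 0. Lengths are in mm, angles in degrees, forces in N, time in s.
With the tool pointing down it reaches from about 400 to 925 mm from the base axis. Payload 4.1 kg.
Tool frame: the origin (TCP) lies at the very end of the fingers, on their centre line; the grasp point (between the pads) lies 19 mm behind it; z points along the fingers, y is the line along which they close (so a half turn about z gives the same grasp; the last joint's range is limited). The gripper opens to 85 mm and grips with 20 to 120 N. Pads are 22 mm wide; open, the fingers measure 114 mm over their backs; the gripper's body (76 mm by 85 mm) begins 54 mm behind the grasp point. The pads swing forward as they close: fully open they stand 13 mm farther back than shut.
Start: joints at [-82.907, 22.827, 2.584, 88.041, -1.071, 69.15, -2.905], TCP at [143.6, 633.974, 231.347] pointing down, gripper open.
Joint ranges: [-161.44, 161.44], [-28.35, 127.94], [-78.24, 83.42], [0, 140.83], [-78.03, 258.03], [13.02, 114.36], [-168.23, 168.23]. Speed limits (degrees/s): [147.25, 147.25, 180, 180, 180, 180, 180].

## Interface

Orientations are given as a 3x3 rotation matrix whose columns are the frame's x, y, z axes.
In Python, from cell import read_state, capture, workorder gives the robot as it stands. The module is installed in compiled form; this text tells all that it offers.
- The arm moves only by the shell command python3 -m jog 'ROWS'. ROWS is a JSON object of lists of equal length, an entry for each row: "hand": the finger opening in cm, from 0 to 8.54; "delta_pos": the shift along the tool's x, y, z in cm, a list of three; "rot": the turn, a rotation vector about the tool's x, y, z in degrees, a list of three. In form: {"hand": [hand, ...], "delta_pos": [[dx, dy, dz], ...], "rot": [[rx, ry, rz], ...]}. A call has 1 to 10 rows; each row shifts and turns the commanded pose from where the row before left it, along the tool's axes as they then stand; what a row does not reach is not made up. A row lasts 1/8 s, in which the tool goes at most 62.5 mm and 10.7 degrees, less where a joint would pass 70% of its speed; a pose out of reach is approached as far as the arm can. A call is refused whole if a number of a shift passes 6.25 or a number of a turn 10.7, either way. A call with a gripper value outside its range is refused whole. The fingers move at their own pace and stop on an object; the grip force is fixed at half the most. Time passes only in rows, so rows that do not move let the fingers close. It gives the time, the measured TCP pose, the force, the opening and the grip force at its end, in the units of the state.
- read_state(): the state, without advancing time (a new reading comes with each control period).
- capture(name): name is "scene" or "top"; returns a dict with "img" (480x640x3 uint8, red, green, blue), "fx", "fy", "cx", "cy" (pixels), "k1" (the pictures are not rectified: a ray, as slopes to the right and down, at radius r is drawn at 1 + k1 r^2 times it, then the intrinsics apply), "pose" (4x4, takes a point from camera to world coordinates). Camera axes: x right, y up, looking along -z (the intrinsics and any distortion apply to the point x, -y, -z); pixel columns grow to the right and rows downward; lengths in mm; the calibration is good to about 2 mm. A picture is of the moment at which its call begins. There is no depth.
- workorder.hand_in(): hands the job in; it is judged then, once.
The state is a dict: "clock": time; "joints": joint angles; "dq": joint speeds; "tau": joint torques, N m; "ee_pos": TCP position; "orientation": TCP orientation; "contact_force": force on the tool from outside, world axes, zero at the start; "ft_torque": the same for the moment, N m; "opening": finger opening in mm; "grasp_force": force on a finger pad.
Only numpy, scipy, OpenCV 4.12 (cv2) and the standard library are available. Lean on these libraries where they do the work, as an engineer would, in place of code of your own. Each camera call takes 0.05 s, during which the arm holds its last target. There are 200 camera calls.

## Task

Set the small round culture dish flat on the worktop midway between the focus gauge and the red-capped bottle and let go of it. Then take the loupe by its blue handle and hold its lens level, centred over the dish, at the height marked by the middle of the yellow collar on the gauge; finish while still holding it there, steady, with the loupe touching nothing but the gripper. Do not shift the bottle, or the collar on its post.

Things in the scene. Friction and masses are not known exactly. Their poses are not given: they have to be found in the camera images.
- dish_center (a point): centre, half-way up, of the small loose round clear culture dish with pale pink contents (looks whitish under strong light): about 60 mm across, 14 mm high, about 20 g; it lies flat on the worktop (centre 7 mm above it). The only dish on the worktop; it can be gripped across its full width from above. z is its axis, up.
- dish: the same dish; this origin is the centre of its underside.
- midpoint (a point): unmarked point on the worktop (z = 0) exactly midway between the gauge's post and the bottle's axis, which stand 260 mm apart. Its y axis runs along the line between them, its x axis is square to that line, pointing away from the robot.
- gauge: focus gauge, fixed to the worktop, at one end of that line (either end): dark round foot 64 mm across and 13 mm high, upright 10 mm post with its top 162 mm above the worktop, yellow collar on the post. Origin: on the worktop on the post's axis.
- mark (a point): centre (half-way up) of the yellow collar on the gauge's post: 26 mm across, 12 mm high, with a small black clamp screw that sticks out 28 mm from the post's axis. Its height is the focal height, 90 to 125 mm above the worktop, different each time; the collar stays where it is unless pushed. z is up.
- bottle: loose glass bottle with red cap and pink contents, 62 mm across, 126 mm high, standing at the other end of the line. Origin: centre of its underside.
- loupe: hand loupe lying on the worktop, about 90 g, 198 mm long, silver round lens rim at one end (70 mm across, 14 mm thick), straight handle: blue, ending in a 12 mm black cap. Origin: on the underside, under the middle of the grip. x points along the handle to the lens, z is up, square to the lens plane (vertical when level).
- loupe_grip (a point): middle of the grip on the loupe's handle, near its centre of mass, 18 mm above the underside: here the blue handle is 18 mm wide (along y, flat sides) and 20 mm high, its lower face 8 mm above the worktop as the loupe lies. Flat blue sides reach from 75 mm behind this point to 23 mm ahead of it. Axes as loupe.
- loupe_lens (a point): centre of the loupe's lens, half-way through its thickness: 78 mm ahead (+x) of loupe_grip and 11 mm below it (7 mm above the underside).
There are look-alikes about, which are no part of the job. What is shaped like the dish but green or turquoise is not meant.

How it is judged (in metres and radians):
On the way, in this order (a step that is already met when the one before it is completed fails the run):
1. the dish lies flat, released, midway between gauge and bottle (within 20 mm), with the loupe not yet lifted (horizontal distance between dish_center and midpoint below 0.02 m and height (world z) of dish_center below 0.012 m and angle between dish_center's own z axis and vertical below 0.08 rad and contact force between the fingers and dish below 0.1 N and height (world z) of loupe_grip below 0.03 m), for 0.3 s.
2. the loupe is lifted in the gripper (contact force between the fingers and loupe above 0.5 N and height (world z) of loupe_lens above 0.03 m), for 0.2 s.
At the end, for the whole second after the job is handed in: dish flat within 20 mm of the midpoint of gauge and bottle; loupe held still in the fingers, touching nothing else, upright and level within 0.12 rad, lens centre within 15 mm of the dish centre from above and within 8 mm of the collar's mid-height; bottle and collar unmoved (15 mm, 5 mm) (horizontal distance between dish_center and midpoint below 0.02 m and height (world z) of dish_center below 0.012 m and angle between dish_center's own z axis and vertical below 0.08 rad and z of loupe_lens in the frame of mark between -0.008 and 0.008 m and horizontal distance between loupe_lens and dish_center below 0.015 m and angle between loupe's own z axis and vertical below 0.12 rad and contact force between the fingers and loupe above 0.5 N and contact force between loupe and gauge below 0.1 N and contact force between loupe and bottle below 0.1 N and linear speed of loupe below 0.02 m/s and distance of mark from where it was at the start of the episode below 0.005 m and distance of bottle from where it was at the start of the episode below 0.015 m); the arm keeps its last pose, push and grip.
It fails at once if the bottle is shifted by more than 15 mm or tipped (distance of bottle from where it was at the start of the episode above 0.015 m or angle between bottle's own z axis and vertical above 0.3 rad).
It fails at once if the gauge's collar is pushed along its post by more than 5 mm (distance of mark from where it was at the start of the episode above 0.005 m).
It also fails if it takes over 66 s, if anything falls off the work surface, if the arm or the gripper's body presses on something with over 40 N, if the wrist force passes 120 N, or if a joint passes its speed limit or range.

## Working session

There is one attempt and no reset: what is moved stays moved. The work goes in short steps, Python scripts to look and compute and a shell command to move; the robot and the scene stay as the last step left them, time stands still between calls to the robot, and variables do not carry over. Pictures are saved under pics/ and viewed, at most 10 in all, crops included, and the job is handed in when it is done.

```bash
mkdir -p pics; python3 - <<'E'
from cell import read_state, capture
import cv2, numpy as np
for n in("scene","top"):
    c=capture(n); cv2.imwrite(f"pics/{n}0.png",c["img"][:,:,::-1]); print(n,c["fx"],c["fy"],c["cx"],c["cy"],c["k1"],np.round(c["pose"],3).tolist())
s=read_state(); print(s["clock"],s["ee_pos"],np.round(s["orientation"],3).tolist(),s["opening"])
E
```

```text
scene 488.68809596693893 488.68809596693893 320.9099984558534 236.79587374452765 -0.13623872198750953 [[-0.793, -0.437, 0.425, 1003.859], [0.609, -0.545, 0.576, 623.135], [-0.02, 0.716, 0.698, 898.654], [0.0, 0.0, 0.0, 1.0]]
top 514.1428946796382 514.1428946796382 318.87933464136415 240.94417634500633 -0.04020177002781165 [[-0.081, 0.975, -0.205, 261.997], [-0.997, -0.08, 0.01, -5.754], [-0.006, 0.205, 0.979, 1366.169], [0.0, 0.0, 0.0, 1.0]]
0.1 [143.48207922 633.3750068  230.35898987] [[-0.975, 0.221, -0.0], [0.221, 0.975, -0.002], [-0.0, -0.002, -1.0]] 85.75138966580992
```

View pics/scene0.png

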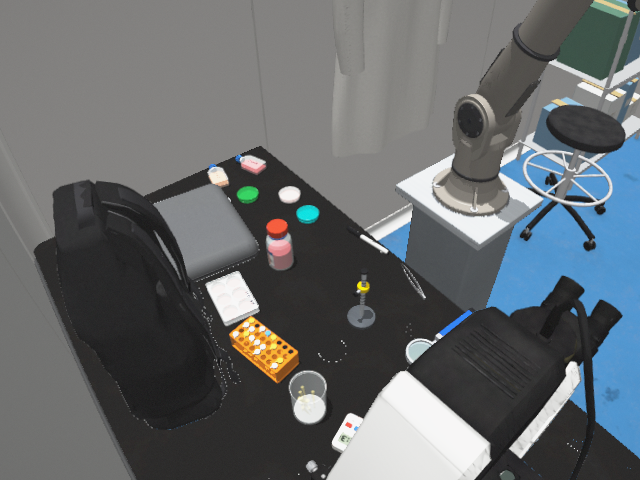

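View pics/top0.png

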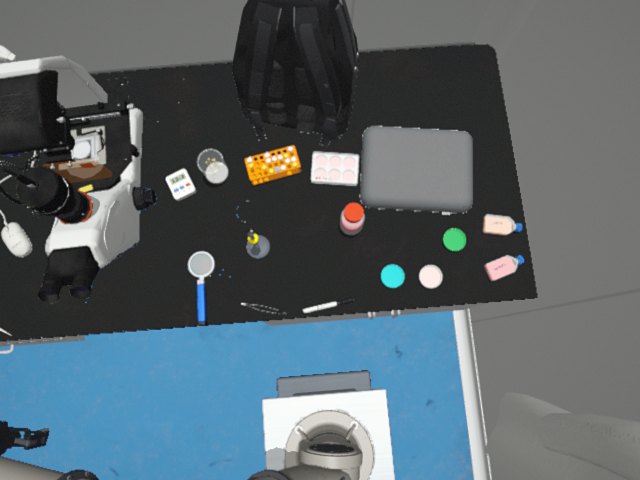

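The top view shows the gauge at (257,245), its yellow collar at (253,239), the bottle at (352,218) and the loupe with its lens at (201,264) and handle down to (201,322).

Dish candidates in the top view:
- pale pink disc (430,276), which fits the description
- turquoise (392,276)
- green (455,239)
- beaker with white contents (212,165)
- wells plate (335,168)

I choose (430,276) and check it in a close crop.

```bash
cat > h.py <<'E'
import cv2, numpy as np
from cell import read_state, capture
def ray(c,uv):
    x,y=(uv[0]-c["cx"])/c["fx"],(uv[1]-c["cy"])/c["fy"]
    d=np.array([x,y])
    p=d.copy()
    for _ in range(20): p=d/(1+c["k1"]*(p@p))
    P=np.array(c["pose"]); v=P[:3,:3]@np.array([p[0],-p[1],-1]); return P[:3,3],v/np.linalg.norm(v)
def onplane(c,uv,z):
    o,v=ray(c,uv); return o+v*(z-o[2])/v[2]
def tri(a,ua,b,ub):
    o1,v1=ray(a,ua);o2,v2=ray(b,ub)
    t=np.linalg.lstsq(np.c_[v1,-v2],o2-o1,rcond=None)[0]
    p,q=o1+t[0]*v1,o2+t[1]*v2; return (p+q)/2,np.linalg.norm(p-q)
def blobs(c,lo,hi,box,amin=15):
    x0,y0,x1,y1=box
    h=cv2.cvtColor(c["img"],cv2.COLOR_RGB2HSV)
    m=cv2.inRange(h,lo,hi); k=np.zeros_like(m); k[y0:y1,x0:x1]=m[y0:y1,x0:x1]
    n,l,s,ce=cv2.connectedComponentsWithStats(k)
    o=[(s[i,4],ce[i],s[i,:4],l==i) for i in range(1,n) if s[i,4]>=amin]
    return sorted(o,key=lambda t:-t[0])
E
python3 - <<'E'
from h import *
t=capture("top"); s=capture("scene")
np.set_printoptions(precision=1,suppress=True)
def show(n,c,lo,hi,box,z,a=10):
    b=blobs(c,lo,hi,box,a)
    if not b: print(n,"none"); return None
    for q in b[:2]: print(n,q[0],q[1],q[2],onplane(c,q[1],z))
    return b[0][1]
show("dish t",t,(0,0,120),(180,110,255),(412,258,448,294),14)
show("dish s",s,(0,0,120),(180,110,255),(272,180,304,206),14)
rt=show("cap t",t,(0,150,90),(8,255,255),(330,195,375,240),126)
rs=show("cap s",s,(0,150,90),(8,255,255),(260,215,295,238),120)
print("tri cap",tri(t,rt,s,rs))
yt=show("col t",t,(22,120,90),(35,255,255),(240,228,270,258),105,5)
ys=show("col s",s,(22,120,90),(35,255,255),(345,270,380,300),105,5)
print("tri collar",tri(t,yt,s,ys))
show("foot t",t,(0,0,45),(180,255,255),(238,228,275,262),13)
show("foot s",s,(0,0,45),(180,255,255),(340,300,380,332),13)
b=blobs(t,(100,120,60),(125,255,255),(185,270,215,330))[0]
r=cv2.minAreaRect(np.argwhere(b[3])[:,::-1].astype(np.float32)); print("handle",b[1],b[2],r)
bp=cv2.boxPoints(r); print([onplane(t,p,28) for p in bp])
g=blobs(t,(0,0,70),(180,90,255),(182,245,220,284)); 
for q in g[:2]: print("lens",q[0],q[1],q[2],onplane(t,q[1],7))
A=t["img"][215:305,150:290];B=t["img"][215:305,375:515];C=s["img"][150:240,220:360];D=s["img"][255:345,310:450]
f=lambda x:cv2.resize(x,None,fx=2.8,fy=2.8,interpolation=cv2.INTER_CUBIC)
cv2.imwrite("pics/crop1.png",np.vstack([np.hstack([f(A),f(B)]),np.hstack([f(C),f(D)])])[:,:,::-1])
E
```

```text
dish t 454 [430.4 276.1] [419 265  24  24] [ 426.2 -306.9   14. ]
dish s 304 [289.1 194.1] [278 186  23  17] [ 429.8 -303.    14. ]
cap t 312 [353.1 211.3] [344 202  20  20] [ 590.3 -110.   126. ]
cap s 326 [276.8 227.5] [266 219  22  19] [ 591.5 -108.9  120. ]
tri cap (array([ 591.6, -110. ,  119.4]), np.float64(1.3818829975069638))
col t 71 [253.1 238.7] [247 233  11  11] [545.6 145.3 105. ]
col s 101 [363.  286.9] [357 281  13  12] [543.5 143.1 105. ]
tri collar (array([545.1, 144.9, 107.7]), np.float64(0.1834088652373712))
foot t 633 [257.8 244.1] [244 228  31  34] [550.6 144.3  13. ]
foot s 1197 [359.7 315.6] [340 300  40  32] [550.7 145.8  13. ]
handle [200.9 302.5] [196 284  10  38] ((200.5, 302.5), (37.0, 9.0), 90.0)
[array([453.9, 310.8,  28. ]), array([452. , 287.2,  28. ]), array([355.8, 290.8,  28. ]), array([357.6, 314.1,  28. ])]
lens 671 [200.7 265.2] [187 250  28  34] [506.6 301.4   7. ]
```

View pics/crop1.png

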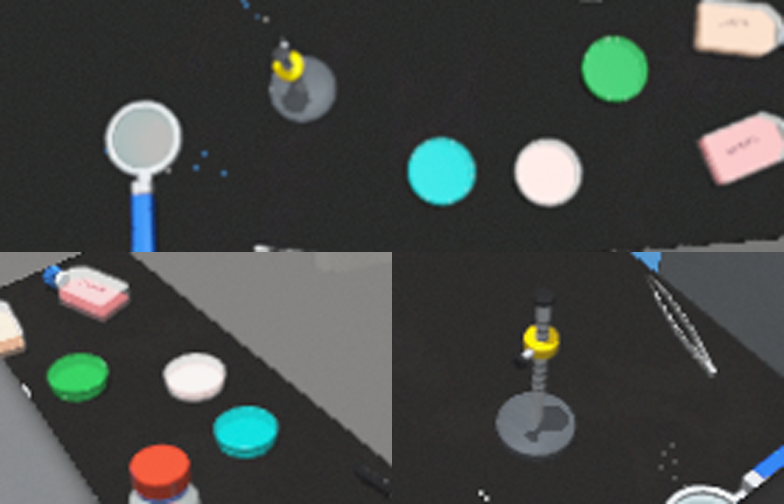

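The crop confirms the whitish-pink dish: lower right of the turquoise one in the top view, and between the green and turquoise ones in the scene view. It lies at about (428,-305). Its turquoise neighbour is 77 mm away along y, so I'll grip it along x. First I retract from beside the microscope, then swing.

```bash
python3 -m jog '{"hand":[8.5,8.5,8.5,8.5,8.5],"delta_pos":[[0,-4.5,0],[0,-4.5,0],[0,-4.5,0],[0,-4.5,0],[0,0,0]],"rot":[[0,0,0],[0,0,0],[0,0,0],[0,0,0],[0,0,0]]}'; python3 - <<'E'
from h import *
# collar height: bbox centre = centre of silhouette; use the two views
t=capture("top"); s=capture("scene")
bt=blobs(t,(20,90,70),(37,255,255),(240,228,270,258),5)[0][2]; bs=blobs(s,(20,90,70),(37,255,255),(345,270,380,300),5)[0][2]
f=lambda b:(b[0]+(b[2]-1)/2,b[1]+(b[3]-1)/2)
print(bt,bs,tri(t,f(bt),s,f(bs)))
E
```

```text
clock: 0.82
ee_pos: [103.4, 455.3, 231.0]
orientation: [[-0.975, 0.221, -0.0], [0.221, 0.975, -0.002], [-0.0, -0.002, -1.0]]
contact_force: [0.5, 0.7, 0.7]
opening: 85.2
grasp_force: 0.0
[247 233  12  11] [357 281  13  12] (array([546.28537202, 145.85780625, 110.84306968]), np.float64(0.07054231831722176))
```

```bash
python3 -m jog '{"hand":[8.5,8.5,8.5,8.5,8.5,8.5,8.5,8.5,8.5,8.5],"delta_pos":[[-6,0,0],[-6,0,0],[-6,0,0],[-6,0,0],[-6,0,0],[-6,0,0],[-6,0,0],[-6,0,0],[-6,0,0],[-6,0,0]],"rot":[[0,0,8],[0,0,8],[0,0,8],[0,0,8],[0,0,8],[0,0,8],[0,0,8],[0,0,8],[0,0,8],[0,0,0]]}'
cat >> h.py <<'E'
def go(x,y,z,yaw):
    """shift in tool axes (cm) to x,y,z and turn (deg about tool z) for tool y at azimuth yaw, mod 180"""
    s=read_state(); R=np.array(s["orientation"]); p=np.array(s["ee_pos"])
    d=R.T@(np.array([x,y,z])-p)/10
    az=np.degrees(np.arctan2(R[1,1],R[0,1])); r=-((yaw-az+90)%180-90)
    print("t",s["clock"],"shift cm",d.round(2),"turn",round(r,1),"yaw",round(az,1),"tilt",R[:,2].round(3),"pos",p.round(1),"F",np.round(s["contact_force"],1),"open",round(s["opening"],1),"grip",round(s["grasp_force"],1),"j7",round(s["joints"][6],1))
E
python3 -c "from h import *;go(428,-305,150,0)"
```

```text
clock: 2.17
ee_pos: [470.5, 41.0, 231.8]
orientation: [[-0.091, 0.996, 0.003], [0.996, 0.091, -0.001], [-0.002, 0.002, -1.0]]
contact_force: [0.9, -0.7, 0.1]
opening: 84.8
grasp_force: 0.0
t 2.175 shift cm [-34.06  -7.39   8.22] turn 5.2 yaw 5.2 tilt [ 0.003 -0.001 -1.   ] pos [470.5  41.  231.8] F [ 0.9 -0.7  0.1] open 84.8 grip 0.0 j7 -1.4
```

```bash
python3 -m jog '{"hand":[8.5,8.5,8.5,8.5,8.5,8.5,8.5,8.5,8.5],"delta_pos":[[-4.9,-1,0],[-4.9,-1,0],[-4.9,-1,0],[-4.9,-1,0],[-4.9,-1,1],[-4.9,-1,3],[-4.7,-1.4,4],[0,0,0],[0,0,0]],"rot":[[0,0,0],[0,0,0],[0,0,0],[0,0,0],[0,0,0],[0,0,0],[0,0,0],[0,0,5],[0,0,0]]}'
python3 - <<'E'
from h import *
go(428,-305,5,0)
for n in("scene","top"):
    c=capture(n); cv2.imwrite(f"pics/{n}1.png",c["img"][:,:,::-1])
a=cv2.imread("pics/scene1.png")[110:260,180:380]; b=cv2.imread("pics/top1.png")[200:350,340:540]
cv2.imwrite("pics/pair1.png",np.hstack([cv2.resize(a,(400,300)),cv2.resize(b,(400,300))]))
E
```

```text
clock: 3.3
ee_pos: [426.4, -304.4, 151.3]
orientation: [[-0.004, 1.0, -0.001], [1.0, 0.004, -0.002], [-0.002, -0.001, -1.0]]
contact_force: [0.6, 1.0, 0.4]
opening: 84.5
grasp_force: 0.0
t 3.3 shift cm [-0.03  0.18 14.63] turn 0.2 yaw 0.2 tilt [-0.001 -0.002 -1.   ] pos [ 426.4 -304.4  151.3] F [0.6 1.  0.4] open 84.5 grip 0.0 j7 49.6
```

View pics/pair1.png

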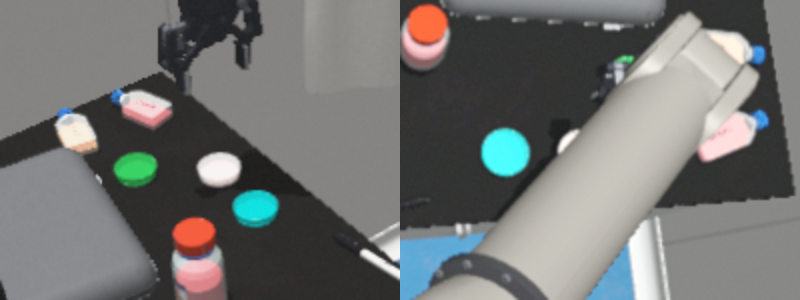

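The scene view shows the open gripper above the dish, which sits at (219,170) in the pair picture with nothing in the way. I descend.

```bash
python3 -m jog '{"hand":[8.5,8.5,8.5,8.5,8.5,8.5],"delta_pos":[[0,0.15,4],[0,0,4],[0,0,4],[0,0,2.0],[0,0,1.3],[0,0,0]],"rot":[[0,0,0],[0,0,0],[0,0,0],[0,0,0],[0,0,0],[0,0,0]]}'
python3 -m jog '{"hand":[5,5,5,5,5,5],"delta_pos":[[0,0,0],[0,0,0],[0,0,0],[0,0,0],[0,0,0],[0,0,0]],"rot":[[0,0,0],[0,0,0],[0,0,0],[0,0,0],[0,0,0],[0,0,0]]}'
```

```text
clock: 4.15
ee_pos: [427.9, -303.0, -1.1]
orientation: [[-0.005, 1.0, 0.0], [1.0, 0.005, 0.0], [0.0, 0.0, -1.0]]
contact_force: [0.4, -0.0, 0.4]
opening: 85.1
grasp_force: 0.0
clock: 4.9
ee_pos: [428.3, -303.6, 0.5]
orientation: [[-0.004, 1.0, 0.003], [1.0, 0.004, -0.0], [-0.0, 0.003, -1.0]]
contact_force: [-1.5, 1.4, 8.4]
opening: 54.7
grasp_force: 62.3
```

```bash
python3 -m jog '{"hand":[5,5,5,5,5,5],"delta_pos":[[0,0,-1],[0,0,-3],[0,0,-5],[0,0,-5],[0,0,-3],[0,0,0]],"rot":[[0,0,0],[0,0,0],[0,0,0],[0,0,0],[0,0,0],[0,0,0]]}'
python3 - <<'E'
from h import *
go(569,18,180,0)
c=capture("scene"); cv2.imwrite("pics/lift.png",cv2.resize(c["img"][90:240,200:400,::-1],(800,600)))
E
```

```text
clock: 5.65
ee_pos: [428.8, -304.3, 171.7]
orientation: [[-0.004, 1.0, 0.006], [1.0, 0.004, -0.002], [-0.002, 0.006, -1.0]]
contact_force: [0.4, 0.1, -1.2]
opening: 54.6
grasp_force: 63.6
t 5.65 shift cm [32.17 14.15 -0.81] turn 0.2 yaw 0.2 tilt [ 0.006 -0.002 -1.   ] pos [ 428.8 -304.3  171.7] F [ 0.4  0.1 -1.2] open 54.6 grip 63.6 j7 48.7
```

View pics/lift.png

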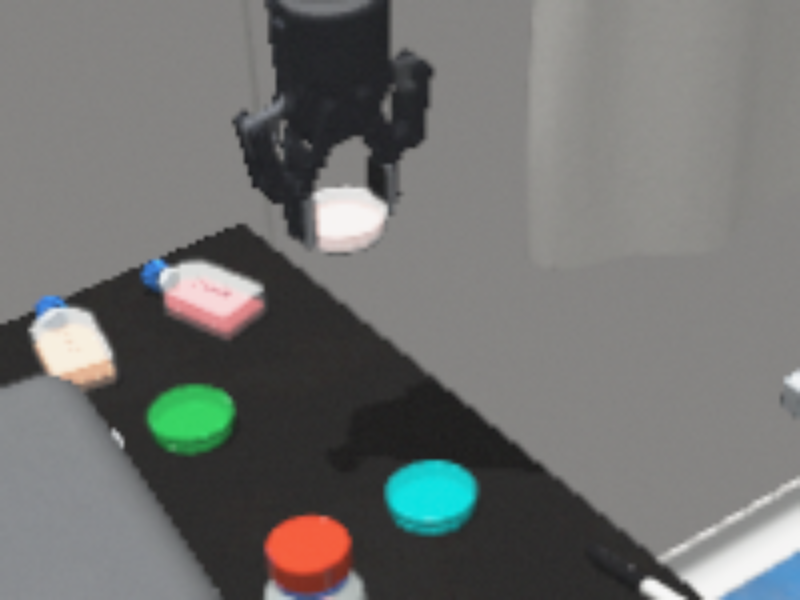

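The dish is held roughly level between the fingers at (345,218). I carry it over to the midpoint.

```bash
python3 -m jog '{"hand":[5,5,5,5,5,5,5,5,5,5],"delta_pos":[[3,1.3,0],[3.5,1.6,0],[4,1.75,0],[4,1.75,0],[4,1.75,0],[4,1.75,0],[4,1.75,0],[3.5,1.6,0],[2.2,0.95,0],[0,0,0]],"rot":[[0,0,0],[0,0,0],[0,0,0],[0,0,0],[0,0,0],[0,0,0],[0,0,0],[0,0,0],[0,0,0],[0,0,0]]}'
python3 - <<'E'
from h import *
go(569,18,2,0)
c=capture("scene"); cv2.imwrite("pics/over.png",cv2.resize(c["img"][160:340,210:410,::-1],(660,594)))
for q in blobs(c,(0,0,130),(180,70,255),(285,200,355,300),30)[:2]:print(q[:3])
E
```

```text
clock: 6.95
ee_pos: [567.8, 20.9, 167.8]
orientation: [[-0.007, 1.0, -0.002], [1.0, 0.007, -0.001], [-0.001, -0.002, -1.0]]
contact_force: [-1.0, -0.4, 0.3]
opening: 54.6
grasp_force: 63.6
t 6.95 shift cm [-0.28  0.14 16.58] turn 0.4 yaw 0.4 tilt [-0.002 -0.001 -1.   ] pos [567.8  20.9 167.8] F [-1.  -0.4  0.3] open 54.6 grip 63.6 j7 12.2
(np.int32(428), array([319.86214953, 234.88317757]), array([310, 223,  23,  25], dtype=int32))
(np.int32(162), array([350.17283951, 208.54938272]), array([345, 200,  10,  21], dtype=int32))
```

View pics/over.png

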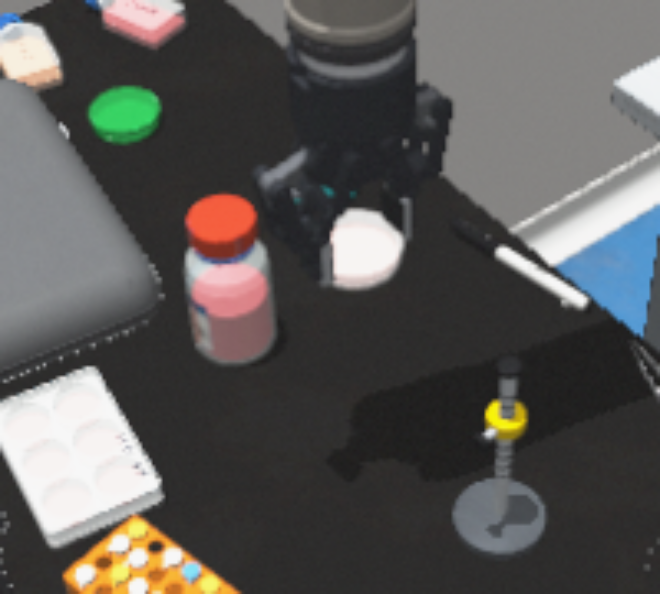

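```bash
python3 - <<'E'
from h import *
c=capture("scene"); print(onplane(c,(320.5,235.5),174))
E
python3 -m jog '{"hand":[5,5,5,5,5,5,5],"delta_pos":[[0,0,4],[0,0,4],[0,0,4],[0,0,2.4],[0,0,1],[0,0,0.5],[0,0,0]],"rot":[[0,0,0],[0,0,0],[0,0,0],[0,0,0],[0,0,0],[0,0,0],[0,0,0]]}'; python3 -c "
from h import *
go(569,18,2,0)
c=capture('scene')
for q in blobs(c,(0,0,130),(180,70,255),(285,240,345,310),30)[:2]:print(q[:3],onplane(c,q[1],15))"
```

```text
[561.02656519  21.15526988 174.        ]
clock: 7.92
ee_pos: [568.5, 19.0, 10.5]
orientation: [[-0.003, 1.0, 0.001], [1.0, 0.003, 0.0], [0.0, 0.001, -1.0]]
contact_force: [-0.3, 0.3, -0.4]
opening: 54.8
grasp_force: 63.6
t 7.925 shift cm [-0.1   0.05  0.85] turn 0.2 yaw 0.2 tilt [ 0.001  0.    -1.   ] pos [568.5  19.   10.5] F [-0.3  0.3 -0.4] open 54.8 grip 63.6 j7 20.9
(np.int32(354), array([320.88418079, 282.76836158]), array([312, 271,  20,  23], dtype=int32)) [560.88959213  17.0146338   15.        ]
(np.int32(33), array([299.09090909, 264.78787879]), array([294, 261,  11,   8], dtype=int32)) [567.58689642 -61.97867608  15.        ]
```

```bash
python3 -m jog '{"hand":[5,5,5],"delta_pos":[[0,0,0.5],[0,0,0.3],[0,0,0]],"rot":[[0,0,0],[0,0,0],[0,0,0]]}';python3 -m jog '{"hand":[5,5],"delta_pos":[[0,0,0.25],[0,0,0]],"rot":[[0,0,0],[0,0,0]]}'
```

```text
clock: 8.35
ee_pos: [567.8, 19.7, 1.6]
orientation: [[-0.004, 1.0, -0.0], [1.0, 0.004, 0.0], [0.0, -0.0, -1.0]]
contact_force: [-0.1, 0.4, -0.0]
opening: 54.8
grasp_force: 63.6
clock: 8.6
ee_pos: [568.3, 19.6, 0.5]
orientation: [[-0.004, 1.0, 0.0], [1.0, 0.004, 0.001], [0.001, 0.0, -1.0]]
contact_force: [-3.2, 0.9, 9.3]
opening: 54.7
grasp_force: 64.7
```

Contact with the worktop, so I open, rise, and check the dish.

```bash
python3 -m jog '{"hand":[6,8.5,8.5,8.5,8.5,8.5,8.5,8.5,8.5,8.5],"delta_pos":[[0,0,0],[0,0,0],[0,0,0],[0,0,0],[0,0,-3],[0,0,-5],[0,0,-5],[0,0,-5],[0,0,-5],[0,0,0]],"rot":[[0,0,0],[0,0,0],[0,0,0],[0,0,0],[0,0,0],[0,0,0],[0,0,0],[0,0,0],[0,0,0],[0,0,0]]}'; python3 -c "
from h import *
go(410,300,230,90)
c=capture('scene')
for q in blobs(c,(0,0,130),(180,70,255),(290,240,350,310),30)[:2]:print(q[:3],onplane(c,q[1],12))
cv2.imwrite('pics/placed.png',cv2.resize(c['img'][200:350,230:430,::-1],(800,600)))"
```

```text
clock: 9.85
ee_pos: [570.7, 19.0, 233.4]
orientation: [[-0.004, 1.0, 0.008], [1.0, 0.004, 0.002], [0.002, 0.008, -1.0]]
contact_force: [-1.0, -0.2, -0.5]
opening: 84.9
grasp_force: 0.0
t 9.85 shift cm [ 28.16 -15.96   0.26] turn -89.8 yaw 0.2 tilt [ 0.008  0.002 -1.   ] pos [570.7  19.  233.4] F [-1.  -0.2 -0.5] open 84.9 grip 0.0 j7 9.6
(np.int32(478), array([318.40376569, 285.04393305]), array([306, 274,  26,  23], dtype=int32)) [568.26408408  16.88934781  12.        ]
```

View pics/placed.png

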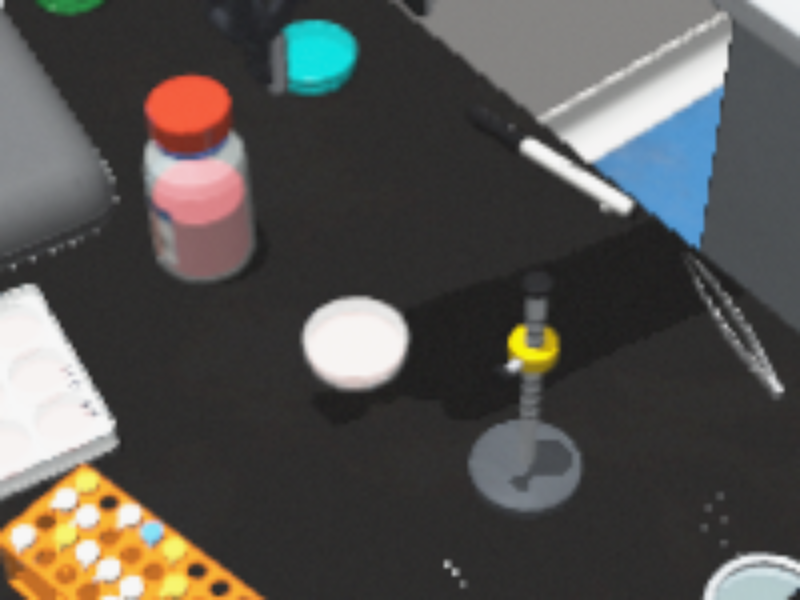

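The dish lies flat at about (568,17), within 2 mm of the midpoint. The gauge and bottle look untouched. I turn the tool and measure the loupe's direction.

```bash
python3 -m jog '{"hand":[5,5,5,5,5,5,5,5,5,5],"delta_pos":[[0,0,0],[0,0,0],[0,0,0],[0,0,0],[0,0,0],[0,0,0],[0,0,0],[0,0,0],[0,0,0],[0,0,0]],"rot":[[0,0,-10],[0,0,-10],[0,0,-10],[0,0,-10],[0,0,-10],[0,0,-10],[0,0,-10],[0,0,-10],[0,0,-10],[0,0,0]]}'; python3 -c "
from h import *
t=capture('top')
b=blobs(t,(100,120,60),(125,255,255),(185,270,215,330))[0]
ij=np.argwhere(b[3])[:,::-1]; P=np.array([onplane(t,q,26)[:2] for q in ij]); 
l=cv2.fitLine(P.astype(np.float32),cv2.DIST_L2,0,.01,.01).ravel(); print('dir',np.degrees(np.arctan2(l[1],l[0])),'cent',P.mean(0),'range',P.min(0),P.max(0))
g=blobs(t,(0,0,70),(180,90,255),(182,245,220,279))[0]
c=max(cv2.findContours(g[3].astype(np.uint8),0,2)[0],key=cv2.contourArea); print(g[2],cv2.minEnclosingCircle(c),onplane(t,cv2.minEnclosingCircle(c)[0],9))
go(431,300.5,60,90)"
```

```text
clock: 11.15
ee_pos: [567.0, 19.5, 227.7]
orientation: [[-1.0, -0.002, -0.003], [-0.002, 1.0, -0.0], [0.003, -0.0, -1.0]]
contact_force: [0.0, -0.2, -0.0]
opening: 50.5
grasp_force: 0.0
dir -0.4574156 cent [404.03424716 299.92860617] range [356.15252202 287.78826951] [452.91848631 311.91832138]
[187 250  29  29] ((201.1886749267578, 264.3773498535156), 14.58519458770752) [508.395122   299.63102491   9.        ]
t 11.2 shift cm [13.55 28.12 16.82] turn 0.1 yaw 90.1 tilt [-0.002 -0.    -1.   ] pos [567.2  19.5 227.9] F [0.5 0.4 0.3] open 49.6 grip 0.0 j7 92.5
```

```bash
python3 -m jog '{"hand":[5,5,5,5,5,5,5,5,5,5],"delta_pos":[[1.95,4,0],[1.95,4,0],[1.95,4,0],[1.95,4,0],[1.95,4,0],[1.95,4,0],[1.95,4,2],[0,0,5],[0,0,5],[0,0,0]],"rot":[[0,0,0],[0,0,0],[0,0,0],[0,0,0],[0,0,0],[0,0,0],[0,0,0],[0,0,0],[0,0,0],[0,0,0]]}'; python3 -c "
from h import *
go(430.5,300,3,90)
c=capture('top'); d=capture('scene')
a=cv2.resize(c['img'][230:340,140:290],(400,293)); b=cv2.resize(d['img'][255:365,350:500],(400,293))
cv2.imwrite('pics/pre.png',np.hstack([a,b])[:,:,::-1])"
```

```text
clock: 12.45
ee_pos: [427.2, 296.7, 105.6]
orientation: [[-1.0, -0.002, -0.007], [-0.002, 1.0, -0.007], [0.007, -0.007, -1.0]]
contact_force: [0.7, -0.1, 0.6]
opening: 50.4
grasp_force: 0.0
t 12.45 shift cm [-0.4   0.4  10.26] turn 0.1 yaw 90.1 tilt [-0.007 -0.007 -1.   ] pos [427.2 296.7 105.6] F [ 0.7 -0.1  0.6] open 50.4 grip 0.0 j7 58.3
```

View pics/pre.png

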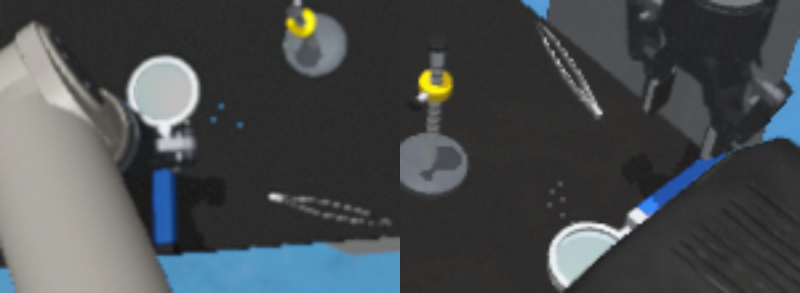

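The gripper straddles the blue handle, and the tweezers and gauge are clear of the fingers. I descend and grip.

```bash
python3 -m jog '{"hand":[5,5,5,5,5,5],"delta_pos":[[-0.35,0.35,4],[0,0,3],[0,0,2],[0,0,0.8],[0,0,0.4],[0,0,0]],"rot":[[0,0,0],[0,0,0],[0,0,0],[0,0,0],[0,0,0],[0,0,0]]}'
python3 -m jog '{"hand":[0,0,0,0,0,0],"delta_pos":[[0,0,0],[0,0,0],[0,0,0],[0,0,0],[0,0,0],[0,0,0]],"rot":[[0,0,0],[0,0,0],[0,0,0],[0,0,0],[0,0,0],[0,0,0]]}'
```

```text
clock: 13.3
ee_pos: [434.6, 303.1, 8.3]
orientation: [[-1.0, -0.004, 0.001], [-0.004, 1.0, 0.001], [-0.001, 0.001, -1.0]]
contact_force: [-0.3, -0.1, 0.5]
opening: 49.9
grasp_force: 0.0
clock: 14.05
ee_pos: [434.4, 302.8, 8.1]
orientation: [[-1.0, -0.004, 0.001], [-0.004, 1.0, 0.001], [-0.001, 0.001, -1.0]]
contact_force: [-0.6, -1.0, 6.5]
opening: 16.5
grasp_force: 60.0
```

The grip is a bit high on the handle, so I regrip 5 mm lower.

```bash
python3 -m jog '{"hand":[4,4,4,4,0,0,0,0,0,0],"delta_pos":[[0,0,0],[0,0,0],[0.3,-0.25,0.5],[0,0,0],[0,0,0],[0,0,0],[0,0,0],[0,0,0],[0,0,0],[0,0,0]],"rot":[[0,0,0],[0,0,0],[0,0,0],[0,0,0],[0,0,0],[0,0,0],[0,0,0],[0,0,0],[0,0,0],[0,0,0]]}'; python3 -m jog '{"hand":[0,0,0,0,0,0],"delta_pos":[[0,0,-0.5],[0,0,-1.5],[0,0,-3],[0,0,-4],[0,0,0],[0,0,0]],"rot":[[0,0,0],[0,0,0],[0,0,0],[0,0,0],[0,0,0],[0,0,0]]}'
```

```text
clock: 15.3
ee_pos: [431.1, 300.2, 2.4]
orientation: [[-1.0, -0.004, 0.0], [-0.004, 1.0, 0.0], [-0.0, 0.0, -1.0]]
contact_force: [0.8, 0.5, 2.1]
opening: 17.0
grasp_force: 58.9
clock: 16.05
ee_pos: [430.3, 299.7, 92.3]
orientation: [[-1.0, -0.004, -0.001], [-0.004, 1.0, -0.0], [0.001, -0.0, -1.0]]
contact_force: [-0.1, -0.5, -2.0]
opening: 16.9
grasp_force: 58.7
```

```bash
python3 -m jog '{"hand":[0,0,0,0,0,0],"delta_pos":[[0,0,-3],[0,0,-4],[0,0,-4],[0,0,-3],[0,0,0],[0,0,0]],"rot":[[0,0,0],[0,0,0],[0,0,0],[0,0,0],[0,0,0],[0,0,0]]}'; python3 -m jog '{"hand":[0,0,0,0,0,0,0,0,0,0],"delta_pos":[[0,-2.8,0],[0,-3.5,0],[0,-3.5,0],[0,-3.5,0],[0,-3.5,0],[-1.5,-3.5,0],[-1.5,-3.5,0],[-1.5,-3.0,0],[-1.5,-1.5,0],[0,0,0]],"rot":[[0,0,0],[0,0,0],[0,0,0],[0,0,0],[0,0,0],[0,0,0],[0,0,0],[0,0,0],[0,0,0],[0,0,0]]}'; python3 -c "
from h import *
go(490.5,17,104.5,90)
c=capture('scene');t=capture('top')
a=cv2.resize(c['img'][190:340,230:430],(400,300)); b=cv2.resize(t['img'][150:300,220:420],(400,300))
cv2.imwrite('pics/carry.png',np.hstack([a,b])[:,:,::-1])"
```

```text
clock: 16.8
ee_pos: [429.7, 299.2, 230.3]
orientation: [[-1.0, -0.004, -0.003], [-0.004, 1.0, -0.002], [0.003, -0.002, -1.0]]
contact_force: [0.4, 0.1, -1.3]
opening: 16.9
grasp_force: 58.6
clock: 18.05
ee_pos: [491.2, 14.5, 231.0]
orientation: [[-1.0, 0.001, -0.002], [0.001, 1.0, -0.002], [0.002, -0.002, -1.0]]
contact_force: [-0.8, 0.1, -1.2]
opening: 17.3
grasp_force: 58.8
t 18.05 shift cm [ 0.04  0.28 12.65] turn -0.0 yaw 90.0 tilt [-0.002 -0.002 -1.   ] pos [491.2  14.5 231. ] F [-0.8  0.1 -1.2] open 17.3 grip 58.8 j7 88.5
```

View pics/carry.png

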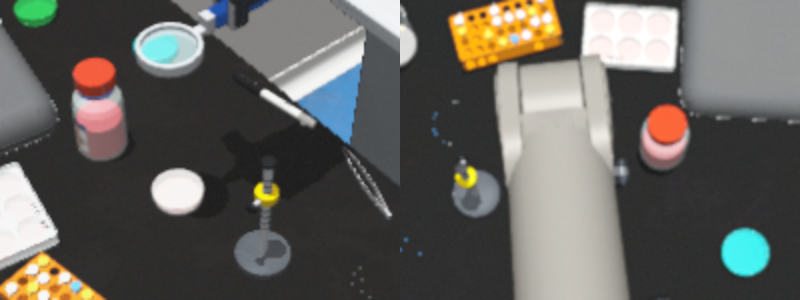

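The loupe is held level and clear; dish, gauge and bottle are untouched. I lower it, then check the height against the collar.

```bash
python3 -m jog '{"hand":[0,0,0,0,0,0,0],"delta_pos":[[0,0.25,3],[0,0,4],[0,0,3],[0,0,1.7],[0,0,0.9],[0,0,0],[0,0,0]],"rot":[[0,0,0],[0,0,0],[0,0,0],[0,0,0],[0,0,0],[0,0,0],[0,0,0]]}'; python3 - <<'E'
from h import *
go(490.5,17,104.5,90)
c=capture('scene');t=capture('top')
def cen(c,box):
    x0,y0,x1,y1=box; im=cv2.resize(c['img'][y0:y1,x0:x1],None,fx=8,fy=8,interpolation=cv2.INTER_CUBIC)
    m=cv2.inRange(cv2.cvtColor(im,cv2.COLOR_RGB2HSV),(18,90,60),(38,255,255))
    h=cv2.convexHull(cv2.findNonZero(m)); M=cv2.moments(h); u=np.array([M['m10'],M['m01']])/M['m00']
    return (u+.5)/8-.5+[x0,y0], cv2.boundingRect(h)
cs,ct=cen(c,(345,270,380,300)),cen(t,(240,228,268,256)); print(cs,ct,tri(t,ct[0],c,cs[0]))
for h in(95,100,105,110,115): print(h,onplane(c,cs[0],h)[:2].round(1),onplane(t,ct[0],h)[:2].round(1))
# lens rim in scene
b=blobs(c,(0,0,110),(180,90,255),(270,215,350,300),60)
for q in b[:3]: print(q[:3])
s=cv2.resize(c['img'][200:320,260:400],(700,600)); cv2.imwrite('pics/low.png',s[:,:,::-1])
E
```

```text
clock: 19.02
ee_pos: [492.9, 19.8, 107.2]
orientation: [[-1.0, -0.004, 0.002], [-0.004, 1.0, 0.001], [-0.002, 0.001, -1.0]]
contact_force: [0.0, 0.1, -1.1]
opening: 17.0
grasp_force: 58.8
t 19.025 shift cm [ 0.24 -0.28  0.27] turn 0.2 yaw 90.2 tilt [ 0.002  0.001 -1.   ] pos [492.9  19.8 107.2] F [ 0.   0.1 -1.1] open 17.0 grip 58.8 j7 95.5
(array([362.91350283, 286.53345246]), (92, 86, 110, 102)) (array([252.6988925, 238.126833 ]), (53, 36, 96, 95)) (array([546.08754399, 145.43722349, 110.18645427]), np.float64(0.12592549532866507))
95 [537.3 136.2] [549.5 147.3]
100 [540.2 139.2] [548.3 146.7]
105 [543.1 142.2] [547.2 146.1]
110 [546.  145.3] [546.1 145.5]
115 [548.9 148.3] [545.  144.9]
(np.int32(765), array([318.65882353, 255.82875817]), array([301, 239,  38,  32], dtype=int32))
(np.int32(491), array([318.40325866, 285.02851324]), array([305, 274,  27,  23], dtype=int32))
(np.int32(302), array([280.74172185, 260.7781457 ]), array([270, 250,  22,  20], dtype=int32))
```

View pics/low.png

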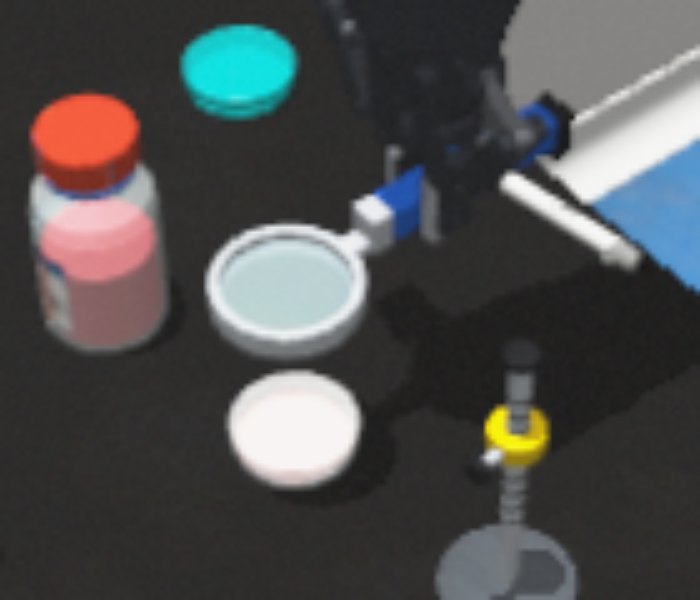

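The lens sits over the dish: rim centre at (287,289) in the crop, which is pixel (317.3,257.7). The collar height is 110 mm and the lens is now at about 112 mm. I make a small trim and verify.

```bash
python3 -m jog '{"hand":[0,0,0,0,0,0],"delta_pos":[[0.25,-0.25,0.15],[0,0,0],[0,0,0],[0,0,0],[0,0,0],[0,0,0]],"rot":[[0,0,0],[0,0,0],[0,0,0],[0,0,0],[0,0,0],[0,0,0]]}'; python3 - <<'E'
from h import *
go(490.5,17,105.4,90)
c=capture('scene')
im=cv2.resize(c['img'][225:274,295:345],None,fx=8,fy=8,interpolation=cv2.INTER_CUBIC)
m=cv2.inRange(cv2.cvtColor(im,cv2.COLOR_RGB2HSV),(0,0,100),(180,90,255)); m=cv2.morphologyEx(m,cv2.MORPH_OPEN,np.ones((65,65),np.uint8)*0+cv2.getStructuringElement(cv2.MORPH_ELLIPSE,(121,121))) if 0 else m
k=max(cv2.findContours(m,0,2)[0],key=cv2.contourArea); f=np.zeros_like(m); cv2.drawContours(f,[k],-1,255,-1)
f=cv2.morphologyEx(f,cv2.MORPH_OPEN,cv2.getStructuringElement(cv2.MORPH_ELLIPSE,(121,121)))
M=cv2.moments(f,True); u=(np.array([M['m10'],M['m01']])/M['m00']+.5)/8-.5+[295,225]
print(u,cv2.boundingRect(f),onplane(c,u,110))
E
```

```text
clock: 19.88
ee_pos: [489.6, 17.2, 104.8]
orientation: [[-1.0, -0.004, 0.0], [-0.004, 1.0, 0.0], [-0.0, 0.0, -1.0]]
contact_force: [-0.1, -0.2, -2.0]
opening: 16.7
grasp_force: 58.8
t 19.875 shift cm [-0.09 -0.02 -0.06] turn 0.2 yaw 90.2 tilt [ 0.  0. -1.] pos [489.6  17.2 104.8] F [-0.1 -0.2 -2. ] open 16.7 grip 58.8 j7 95.8
[317.42817211 256.7241627 ] (54, 151, 259, 216) [568.43254249  17.40692572 110.        ]
```

```bash
python3 -c "
from cell import workorder, read_state
import numpy as np
print(np.abs(read_state()['dq']).max()); print(workorder.hand_in())"
```

```text
0.10530628176117098
the job is handed in; nothing more can be done
None
```

The job is handed in at about 20 s on the robot's clock. The dish lies flat about 1 mm from the midpoint, and the loupe is held level and steady over it, its lens within about 1 mm of the dish centre and at about 110 mm, the collar's measured height. The judge's verdict was not returned.

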